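# Chock the tin on the feed rack and draw its stop bolt

### The job

Set the rubber chock nose-first on the sloping rack, centred and flat below the green tin, slide it up under the stop bolt and wedge it home with a firm push of about 12 N along the slope, without leaning down on it, so that the tin is jammed against the rack's back stop, but never squeeze the tin with more than 25 N. Let go of the chock, then draw the stop bolt fully out sideways by its red knob, so that the chock alone keeps the tin where it was. Leave the spare tin and the spice jar as they stand.

Things in the scene. Friction and masses are not known exactly. Their poses are not given: they have to be found in the camera images.
- deck: Sloping steel surface of the fixed tin rack, 225 x 150 mm. Origin on its surface below the middle of the tin, 42 mm above the worktop; +x runs up the slope (10 degrees, away from the robot), +y to the left across it, +z square to it. Surface from x = -165 (low edge) to +60 mm. Side cheeks 34 mm high at y = +-60 mm, from x = -53 to +47 mm. Bolt guide block at x = -46, y = -67 mm, 56 mm high.
- back_stop (a point): Foot of the rack's upright back stop plate, on its lower face, at x = +44, y = 0, z = 0 mm on the deck; the plate is fixed, 150 mm wide and 62 mm high.
- tin_center (a point): Centre of the green sealed food tin (diameter 84 mm, length 108 mm, 0.6 to 1.1 kg) lying across the rack with its axis along the deck's y. It leans down-slope on the bolt, with about 2 mm of play to the back stop.
- tin: The same green tin, same origin; its axis is its own y, it may be turned about it.
- chock: Loose rubber wedge chock, 97 mm long (its x), 36 wide (y), 26 high, 0.2 kg. Origin on the underside; +x points to the nose at x = +47 mm; the 45 degree wedge face runs from (x 47, z 2) up to (x 23, z 26); tail at x = -50. It starts flat on the worktop. Home against the tin its origin is near x = -66 mm on the deck. It slides on the deck under a few newtons and stays where left on the slope.
- chock_grip (a point): Middle of the chock's yellow grip block on its tail: 22 mm long along the chock's x, 30 mm wide along its y (grasp across this), from 26 to 57 mm above the underside. This point is 38 mm behind the chock's origin (x = -38 mm) and 43 mm above the underside. The tail below the block is a flat upright face 26 mm high that can be pushed. Chock on steel: friction about 0.8.
- bolt_knob (a point): Middle of the upright red knob of the stop bolt, 22 mm in diameter, gripped part about 26 mm tall, standing along the deck's z, its top 14 mm above this point. 70 mm above the deck surface, and at y = -110 mm, x = -46.5 mm on the deck when the bolt is shut.
- bolt (a joint): Slide of the stop bolt in m: 0 = fully across in front of the tin, 0.110 = fully drawn. Its 9 mm rod crosses at x = -46.5 mm on the deck, 42 mm above the surface, so 37 mm are free beneath it. It opens along the deck's -y (to the robot's right) against about 3 N of friction and stays where it is left.
- spare_tin: Blue tin standing upright on the worktop, left of the rack, 84 mm in diameter, 108 mm high, origin under its middle; to be left alone.
- spice: Spice jar with a red cap, 45 mm in diameter, 106 mm high, origin under its middle, right of the rack; to be left alone.

How it is judged (in metres and radians):
On the way, in this order (a step that is already met when the one before it is completed fails the run):
1. the chock lies flat, straight (10 degrees) and central (15 mm) on the deck, nose up, below the tin, pressed against the tin with more than 4 N for 0.2 s, while the bolt is still across (contact force between chock and tin above 4 N and value of joint bolt below 0.02 m and y of chock in the frame of deck between -0.015 and 0.015 m and angle between the x axis of chock and the x axis of deck, either way round below 0.17 rad and z of chock in the frame of deck below 0.006 m and x of chock_grip in the frame of deck below -0.085 m), for 0.2 s.
2. the robot has let go of the chock, which still touches the tin, before the bolt is drawn (contact force between the fingers and chock below 0.05 N and contact force between chock and tin above 0.05 N and value of joint bolt below 0.02 m), for 0.1 s.
3. the bolt is drawn out more than 75 mm (value of joint bolt above 0.075 m), for 0.1 s.
At the end, for the whole second after the job is handed in: The bolt is drawn more than 75 mm, the tin is at rest within 8 mm of where it lay and leans on the chock, and the chock lies flat on the deck, straight within 10 degrees and within 15 mm of the deck's centre line (value of joint bolt above 0.075 m and contact force between chock and tin above 0.2 N and distance of tin_center from where it was at the start of the episode below 0.008 m and linear speed of each of tin, chock below 0.01 m/s and y of chock in the frame of deck between -0.015 and 0.015 m and angle between the x axis of chock and the x axis of deck, either way round below 0.17 rad and z of chock in the frame of deck below 0.006 m and x of chock_grip in the frame of deck below -0.085 m); the robot touches nothing.
It fails at once if the chock squeezes the tin with more than 25 N (contact force between chock and tin above 25 N).
It fails at once if the tin rolls or is shoved more than 15 mm (distance of tin_center from where it was at the start of the episode above 0.015 m).
It fails at once if the spare tin is moved 20 mm or tipped (distance of spare_tin from where it was at the start of the episode above 0.02 m or angle between spare_tin's own z axis and vertical above 0.3 rad).
It fails at once if the spice jar is moved 20 mm or tipped (distance of spice from where it was at the start of the episode above 0.02 m or angle between spice's own z axis and vertical above 0.3 rad).
It also fails if it takes over 72 s, if anything falls off the work surface, if the arm or the gripper's body presses on something with over 40 N, if the wrist force passes 120 N, or if a joint passes its speed limit or range.

### The arm

A 6-joint arm with a two-finger parallel gripper is mounted at the origin on a cart in front of the work surface, level with it; the furniture and walls round the work are solid. World frame = base frame: x ahead of the robot, y to its left, z up, the work surface at z = 0. Lengths are in mm, angles in degrees, forces in N, time in s.
With the tool pointing down it reaches from about 300 to 850 mm from the base axis. Payload 4.2 kg.
Tool frame: the origin (TCP) lies on the centre line of the jaws, within the pads' length; the fingertips stand 14 mm ahead of it and the grasp point (between the pads) lies 5 mm behind it (env.finger_overhang is the z of the fingertips in the tool frame, in mm); z points along the fingers, y is the line along which they close (so a half turn about z gives the same grasp; the last joint's range is limited). The gripper opens to 91 mm and grips with 3 to 60 N. Pads are 32 mm wide; open, the fingers measure 118 mm over their backs; the gripper's body (76 mm by 178 mm) begins 60 mm behind the grasp point.
Start: joints at [68.755, 18.312, 89.639, -0, 72.044, -1.146], TCP at [197.602, 539.999, 188.776] pointing down, gripper open.
Joint ranges: [-177.97, 177.97], [-48.28, 115.42], [12.27, 149.76], [-77.06, 257.06], [2.81, 150.46], [-146.56, 146.56]. Speed limits (degrees/s): [147.25, 147.25, 180, 180, 180, 180].

### API

Orientations are given as [roll, pitch, yaw] about the fixed x, y, z axes, in that order (R = Rz(yaw) Ry(pitch) Rx(roll)).
In Python, from workcell import sensors, viewer, env gives the robot as it stands. The module is installed in compiled form; this text tells all that it offers.
- The arm moves only by the tool step_arm, never from a script. Its argument "plan" is one flat list of numbers, 6 for each row, row after row: the shift along the tool's x, y, z in cm, then the turn, a rotation vector about the tool's x, y, z in rad. In form: [x, y, z, wx, wy, wz, x, y, z, wx, wy, wz, ...]. A call has 1 to 5 rows; each row shifts and turns the commanded pose from where the row before left it, along the tool's axes as they then stand; what a row does not reach is not made up. A row lasts 1/12 s, in which the tool goes at most 41.7 mm and 7.16 degrees, less where a joint would pass 70% of its speed; a pose out of reach is approached as far as the arm can. A call is refused whole if a number of a shift passes 4.17 or a number of a turn 0.125, either way. A call with a gripper value outside its range is refused whole. "hand" is the finger opening in cm, from 0 to 9.12, set as the call begins (left out, the last holds). The fingers move at their own pace and stop on an object; "newtons" is the grip in N (left out, the last holds). Time passes only in rows, so rows that do not move let the fingers close. It gives the time, the measured TCP pose, the force, the opening and the grip force at its end, in the units of the state.
- sensors.state(): the state, without advancing time (a new reading comes with each control period).
- viewer.grab_frame(name): name is "scene" or "top"; returns a dict with "img" (480x640x3 uint8, red, green, blue), "fx", "fy", "cx", "cy" (pixels), "k1" (the pictures are not rectified: a ray, as slopes to the right and down, at radius r is drawn at 1 + k1 r^2 times it, then the intrinsics apply), "position" and "attitude" of the camera in the world. Camera axes: x right, y down, z forward; pixel columns grow to the right and rows downward; lengths in mm; the calibration is good to about 2 mm. A picture is of the moment at which its call begins. There is no depth.
- env.job_done(): hands the job in; it is judged then, once.
Trained networks look in a picture, given as the dict that the camera call returned (one of the last four; its "shot" number tells which), for a name from the list of things; names that differ only in an ending like _2 or _b are one class to them, and where a whole thing is asked for, a point or a joint stands for the part that bears it (a point fixed in the world has none). Each returns a list of dicts, best first, with "score" (0 to 1); they miss things now and then, are a little off and sometimes report something else, mostly with a low value. They report only what shows in the picture. A call takes as long as a camera call.
- viewer.boxes_of(name, picture): "location" ([column, row] in pixels, amid what is visible of it).
- viewer.pinpoint(name, picture): "location" ([column, row] in pixels: a listed point, or the origin of a listed thing).
The state is a dict: "time_s": time; "qpos": joint angles; "qvel": joint speeds; "effort": joint torques, N m; "ee_pos": TCP position; "ee_rot": TCP orientation; "force": force on the tool from outside, world axes, zero at the start; "torque": the same for the moment, N m; "gripper_width": finger opening in mm; "gripper_force": force on a finger pad.
Only numpy, scipy, OpenCV 4.12 (cv2) and the standard library are available. Lean on these libraries where they do the work, as an engineer would, in place of code of your own. Each camera call takes 0.05 s, during which the arm holds its last target. There are 200 camera calls.

## Working session

There is one attempt and no reset: what is moved stays moved. The work goes in short steps, Python scripts to look and compute and a tool call to move; the robot and the scene stay as the last step left them, time stands still between calls to the robot, and variables do not carry over. Pictures are saved under pics/ and viewed, at most 10 in all, crops included, and the job is handed in when it is done.

Besides the shell and the picture viewer there is one more tool, called after ">>>" in YAML: its name, and indented under it one key for each argument. step_arm: Moves the arm, as the interface text tells. Its arguments: {"type":"object","properties":{"plan":{"type":"array","items":{"type":"number"}},"hand":{"type":"number"},"newtons":{"type":"number"}},"required":["plan"]}

```bash
mkdir -p pics; cat > h.py <<'E'
import numpy as np, cv2
from scipy.spatial.transform import Rotation as R
from workcell import sensors, viewer, env
def cam(p):
    a=np.array(p["attitude"],float)
    M=a if a.shape==(3,3) else R.from_euler('xyz',a,degrees=True).as_matrix()
    return np.array(p["position"],float),M
def ray(p,uv):
    K=np.array([[p["fx"],0,p["cx"]],[0,p["fy"],p["cy"]],[0,0,1.]])
    u=cv2.undistortPoints(np.array([[uv]],float),K,np.array([p["k1"],0,0,0.]))[0,0]
    c,M=cam(p); d=M@np.array([u[0],u[1],1]); return c,d/np.linalg.norm(d)
def tri(rs):
    A=sum(np.eye(3)-np.outer(d,d) for c,d in rs); b=sum((np.eye(3)-np.outer(d,d))@c for c,d in rs)
    x=np.linalg.solve(A,b); return x,[np.linalg.norm((np.eye(3)-np.outer(d,d))@(x-c)) for c,d in rs]
def proj(p,X):
    K=np.array([[p["fx"],0,p["cx"]],[0,p["fy"],p["cy"]],[0,0,1.]])
    c,M=cam(p); q=(M.T@(np.array(X,float)-c).T).T if np.ndim(X)==1 else (np.array(X)-c)@M
    return cv2.projectPoints(q.reshape(-1,1,3),np.zeros(3),np.zeros(3),K,np.array([p["k1"],0,0,0.]))[0][:,0]
def onz(p,uv,z):
    c,d=ray(p,uv); return c+d*(z-c[2])/d[2]
def save(p,n): cv2.imwrite("pics/"+n,p["img"][:,:,::-1])
E
python3 - <<'E'
from h import *
np.set_printoptions(precision=1,suppress=True)
P=[viewer.grab_frame(n) for n in("scene","top")]
for p,n in zip(P,("scene","top")):
    save(p,n+"0.png"); print({k:v for k,v in p.items() if k!="img"})
for n in ["deck","back_stop","tin_center","chock","chock_grip","bolt_knob","spare_tin","spice"]:
    rs=[]
    for p in P:
        r=viewer.pinpoint(n,p); print(n,[(np.round(x["location"],1).tolist(),round(x["score"],2)) for x in r[:3]])
        if r: rs.append(ray(p,r[0]["location"]))
    if len(rs)==2: print("  ",*tri(rs))
print(sensors.state())
E
```

```text
{'fx': 555.103151462427, 'fy': 555.103151462427, 'cx': 319.870313783039, 'cy': 227.22562598577406, 'k1': 0.04386533882163831, 'position': array([-117.8, -662.7, 1067.2]), 'attitude': array([-134.6,    1.1,  -45.7]), 'shot': 1}
{'fx': 556.6250572047575, 'fy': 556.6250572047575, 'cx': 316.1336341435793, 'cy': 234.6837637123391, 'k1': -0.10661321716972091, 'position': array([ 391.2,    3.7, 1374.4]), 'attitude': array([-171.9,    1.1,  -89.7]), 'shot': 2}
deck [([337.7, 232.7], 0.75)]
deck [([470.2, 197.7], 0.22)]
   [ 514.1 -207.9  351.9] [np.float64(105.0897120066371), np.float64(105.08971200663719)]
back_stop [([476.9, 314.5], 0.32)]
back_stop [([310.8, 194.2], 0.93)]
   [ 841.7 -110.1 -322.9] [np.float64(184.08017003678634), np.float64(184.0801700367864)]
tin_center [([339.5, 218.6], 0.81)]
tin_center [([313.2, 211.4], 0.96)]
   [635.2  34.3  83.5] [np.float64(4.9377904653816245), np.float64(4.937790465381617)]
chock [([212.4, 223.1], 0.78), ([338.0, 230.8], 0.61), ([256.7, 183.4], 0.17)]
chock [([197.2, 288.3], 0.85)]
   [449.5 327.5   5.5] [np.float64(3.2055846422480743), np.float
[... 231 characters left out ...]
[366.6, 216.4], 0.83)]
   [616.5 -85.9  88.6] [np.float64(3.022493131559794), np.float64(3.0224931315599832)]
spare_tin []
spare_tin [([181.7, 213.7], 0.95)]
spice [([475.8, 314.4], 0.75)]
spice [([467.4, 195.6], 0.86)]
   [ 694.  -355.8  -16.4] [np.float64(2.2341857969828074), np.float64(2.2341857969827665)]
{'time_s': 0.9, 'qpos': array([68.8, 18.3, 89.6, -0. , 72. , -1.1]), 'qvel': array([-0. , -0. ,  0. ,  0.1,  0. , -0. ]), 'effort': array([ -0. , -41.2, -23.2,   0.1,   0. ,  -0. ]), 'ee_pos': array([197.6, 540. , 188.8]), 'ee_rot': array([180. ,   0. , 159.9]), 'force': array([-0.7,  0.7, -0.3]), 'torque': array([-0.,  0.,  0.]), 'gripper_force': 0.0, 'gripper_width': 91.0090337531252}
```

```bash
python3 -c "
import cv2,numpy as np
a=cv2.imread('pics/scene0.png');b=cv2.imread('pics/top0.png');print(a.shape)"
```

```text
(480, 640, 3)
```

View pics/scene0.png

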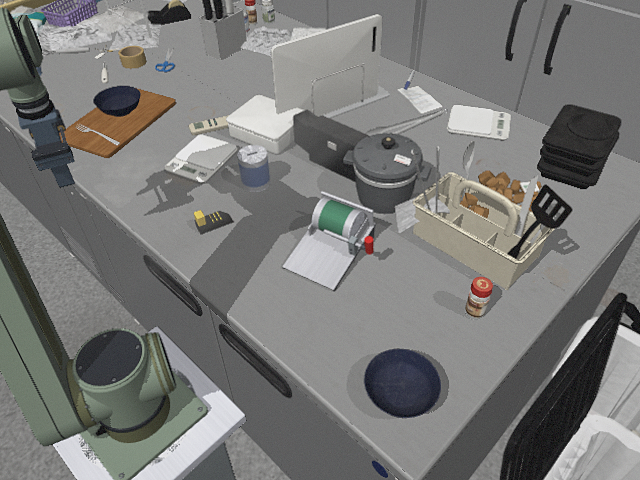

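View pics/top0.png

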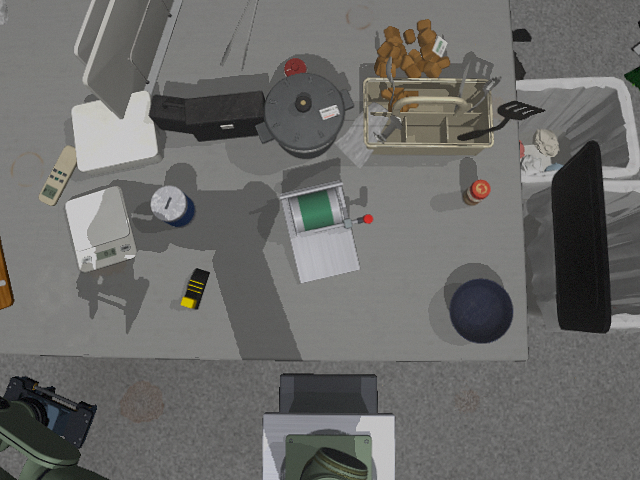

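The scene shows the chock at about (212,220) with its yellow grip at the tail, the green tin on the rack at (338,218), the red knob at (368,244), the blue tin at (255,165) and the spice jar at (479,297). In the top view the chock is at (196,289) with its nose up-right, the rack is around (325,235), and the knob is at (368,218).

```bash
python3 - <<'E'
import cv2,numpy as np
a=cv2.imread('pics/scene0.png')[185:295,275:385];b=cv2.imread('pics/top0.png')[170:290,270:380]
a=cv2.resize(a,None,fx=3.6,fy=3.6,interpolation=cv2.INTER_CUBIC);b=cv2.resize(b,None,fx=3.6,fy=3.6,interpolation=cv2.INTER_CUBIC)
o=np.zeros((432,796,3),np.uint8);o[:396,:396]=a;o[:432,400:796]=b
cv2.imwrite('pics/crop0.png',o)
E
```

```text
(no output)
```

View pics/crop0.png

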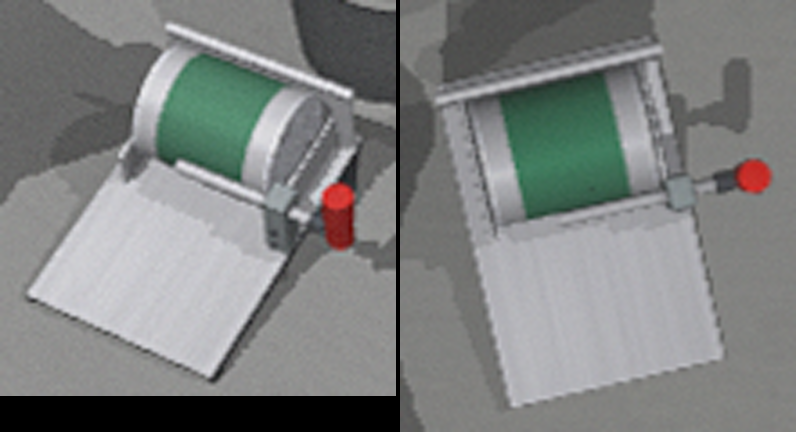

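The zoom shows the rack's low corners at scene (283,267) and (334,290), and top (301,282) and (359,269). The bolt is across with its knob on the right.

```bash
cat > rack.py <<'E'
from h import *
from scipy.optimize import least_squares
def T(q):  # x y z yaw -> R,t of deck
    return R.from_euler('xyz',[0,-10,q[3]],degrees=True).as_matrix(),np.array(q[:3])
E
python3 - <<'E'
from rack import *
np.set_printoptions(precision=1,suppress=True)
P=[viewer.grab_frame(n) for n in("scene","top")]
L=np.array([[-165,75,0],[-165,-75,0],[46,75,62],[46,-75,62],[-46.5,-110,84],[0,0,42]])
U=[np.array([[283.3,267.2],[334.2,290.3],[321.7,192.5],[372.2,211.9],[369.4,237.5],[339.5,218.6]]),
   np.array([[301.4,282.5],[359.2,269.2],[280.6,198.6],[342.5,183.1],[368.3,218.9],[313.2,211.4]])]
w=np.array([1,1,1,1,1,.5])[:,None]
def res(q,full=False):
    M,t=T(q); X=L@M.T+t
    return np.concatenate([((proj(p,X)-u)*w).ravel() for p,u in zip(P,U)]+[[(q[2]-42)/3]])
s=least_squares(res,[630,15,42,12],loss='soft_l1'); print(s.x); print(res(s.x)[:-1].reshape(2,6,2))
# chock
C=np.array([[0,0,0],[-38,0,43]])
V=[]
for p in P:
    hsv=cv2.cvtColor(p["img"],cv2.COLOR_RGB2HSV)
    m=cv2.inRange(hsv,(20,120,60),(35,255,255)); x0,y0=(185,200) if p is P[0] else (175,260)
    sub=m[y0:y0+60,x0:x0+60]; n,lab,st,ce=cv2.connectedComponentsWithStats(sub)
    print([(st[i].tolist(),(ce[i]+[x0,y0]).round(1)) for i in range(1,n) if st[i,4]>5])
    V.append(np.array([viewer.pinpoint("chock",p)[0]["location"],viewer.pinpoint("chock_grip",p)[0]["location"]]))
def resc(q):
    M=R.from_euler('z',q[3],degrees=True).as_matrix(); X=C@M.T+np.array(q[:3])
    return np.concatenate([(proj(p,X)-u).ravel() for p,u in zip(P,V)]+[[q[2]/2]])
s=least_squares(resc,[449,327,0,-17]); print(s.x,resc(s.x))
for i,n in enumerate(("s","t")):
    a=P[i]["img"][[slice(190,245),slice(260,315)][i],[slice(185,240),slice(170,225)][i]]
    globals()[n]=cv2.resize(a,(398,398),interpolation=cv2.INTER_CUBIC)
cv2.imwrite("pics/ch.png",np.hstack([s,t] if not hasattr(s,'x') else [globals()['s'],t])[:,:,::-1])
E
```

```text
[642.   32.6  41.8  13.8]
[[[-0.8 -0.5]
  [ 0.  -0.6]
  [-0.4  0.2]
  [ 0.5 -0. ]
  [-1.3  1.3]
  [-0.5  0.6]]

 [[ 0.1  0.6]
  [ 1.9 -0.4]
  [-0.4 -0.6]
  [ 0.5 -0. ]
  [-0.5 -0.6]
  [ 1.4 -0.7]]]
[([9, 10, 10, 16, 71], array([198.2, 215.5]))]
[([15, 20, 14, 5, 25], array([196.7, 281.8])), ([14, 24, 14, 5, 27], array([195.3, 286. ])), ([12, 28, 15, 6, 29], array([194.1, 290.4])), ([5, 37, 17, 12, 144], array([188.1, 302.1]))]
[446.7 325.   -0.8 -13.7] [-1.1  0.5 -0.4 -1.2  0.4 -1.1  0.7  0.4 -0.4]
```

View pics/ch.png

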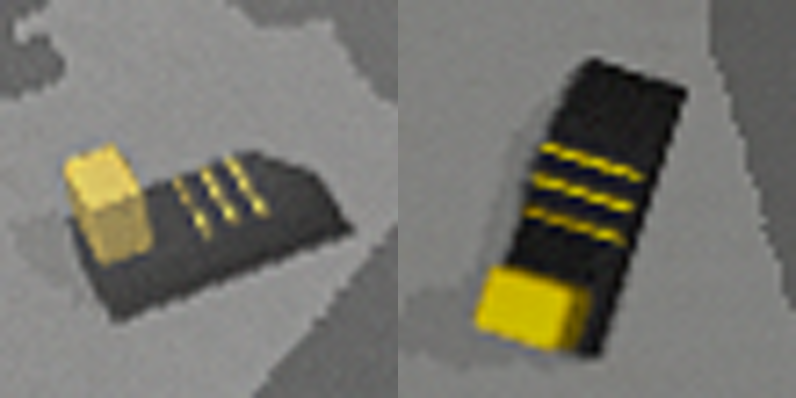

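The chock crop shows the grip block at the lower left of the body. In the top view its right edge runs from (600,355) to (688,92) in the crop, so the yaw is near -18°.

```bash
python3 - <<'E'
from rack import *
np.set_printoptions(precision=1,suppress=True)
P=[viewer.grab_frame(n) for n in("scene","top")]
A=(np.array([[118,320],[353,230],[68,165],[112,145],[143,185],[90,206]],float)/7.236-.43+[185,190],
   np.array([[-50,-18,0],[47,-18,2],[-49,15,57],[-27,15,57],[-27,-15,57],[-49,-15,57]]))
B=((np.array([[600,355],[688,92],[592,60],[493,265],[590,283],[573,350],[475,325]],float)-[398,0])/7.236-.43+[170,260],
   np.array([[-50,-18,0],[47,-18,2],[47,18,2],[-27,15,57],[-27,-15,57],[-49,-15,57],[-49,15,57]]))
def resc(q):
    M=R.from_euler('z',q[3],degrees=True).as_matrix()
    return np.concatenate([(proj(p,X@M.T+np.array(q[:3]))-u).ravel() for p,(u,X) in zip(P,(A,B))]+[[q[2]/2]])
s=least_squares(resc,[449,327,0,-17],loss='soft_l1'); q=s.x;print(q,resc(q)[:-1].reshape(-1,2))
M=R.from_euler('z',q[3],degrees=True).as_matrix(); print("grip",M@[-38,0,43]+q[:3])
Md,t=T([642,32.6,41.8,13.8])
for n,X in dict(knob=[-46.5,-110,70],chock_home=[-66,0,0],grip_home=[-104,0,43],pre=[-164,0,53]).items(): print(n,Md@X+t)
E
```

```text
[453.7 325.7   0.3 -15.6] [[-0.   0.8]
 [ 0.3 -0.2]
 [-1.  -0.4]
 [ 0.7 -0.6]
 [ 0.6  0.5]
 [ 0.1  0.6]
 [ 1.1  0.6]
 [ 0.2 -0.7]
 [-0.1 -0.3]
 [ 0.2 -0.4]
 [-1.3  0.6]
 [-1.7  0.3]
 [-0.   0.2]]
grip [417.  335.9  43.3]
knob [612.  -88.  102.7]
chock_home [578.9  17.1  30.3]
grip_home [535.3   6.4  66.1]
pre [476.2  -8.1  65.5]
```

```bash
cat > go.py <<'E'
# usage: go.py "x,y,z[,roll,pitch,yaw]" [nrows]  (world)   or  go.py d "x,y,z" [nrows] (deck frame, tool square to the deck)
import sys; from rack import *
Q=[642,32.6,41.8,13.8]
s=sensors.state(); p=np.array(s["ee_pos"]); r=R.from_euler('xyz',s["ee_rot"],degrees=True)
a=sys.argv[1:]
Md,t=T(Q); 
if a[0]=='d':
    a=a[1:]; g=Md@np.array([float(v) for v in a[0].split(',')][:3])+t; G=R.from_matrix(Md)*R.from_euler('xyz',[180,0,180],degrees=True)
else:
    v=[float(v) for v in a[0].split(',')]; g=np.array(v[:3]); G=R.from_euler('xyz',v[3:],degrees=True) if len(v)>3 else r
w=(r.inv()*G).as_rotvec()
n=int(a[1]) if len(a)>1 else max(1,int(np.ceil(max(np.linalg.norm(g-p)/39,np.degrees(np.linalg.norm(w))/6.8))))
row=[]
for i in range(n):
    k=r*R.from_rotvec(w*i/n); row+=list(np.round(k.inv().apply((g-p)/n)/10,2))+list(np.round(w/n,3))
print("now deck",np.round(Md.T@(p-t),1),"goal",np.round(g,1),"rows",n)
for i in range(0,len(row),30): print([float(x) for x in row[i:i+30]])
E
python3 go.py 416,336,110,180,0,164
```

```text
now deck [-280.3  598.8  198.7] goal [416. 336. 110.] rows 8
[-3.44, -1.46, 0.98, 0.0, -0.0, -0.009, -3.43, -1.49, 0.98, 0.0, -0.0, -0.009, -3.41, -1.52, 0.98, 0.0, -0.0, -0.009, -3.4, -1.55, 0.98, 0.0, -0.0, -0.009, -3.39, -1.58, 0.98, 0.0, -0.0, -0.009]
[-3.37, -1.61, 0.98, 0.0, -0.0, -0.009, -3.36, -1.64, 0.98, 0.0, -0.0, -0.009, -3.34, -1.67, 0.98, 0.0, -0.0, -0.009]
```

>>> step_arm:
  plan: [-3.44,-1.46,0.98,0,0,-0.009,-3.43,-1.49,0.98,0,0,-0.009,-3.41,-1.52,0.98,0,0,-0.009,-3.4,-1.55,0.98,0,0,-0.009,-3.39,-1.58,0.98,0,0,-0.009]
  hand: 7
  newtons: 30

```text
time_s: 1.72
ee_pos: [335.1, 411.2, 139.5]
ee_rot: [180.0, 0.0, 162.5]
force: [0.8, 1.2, -0.2]
gripper_width: 70.1
gripper_force: 0.0
```

>>> step_arm:
  plan: [-3.37,-1.61,0.98,0,0,-0.009,-3.36,-1.64,0.98,0,0,-0.009,-3.34,-1.67,0.98,0,0,-0.009,0,0,0,0,0,0,0,0,0,0,0,0]

```text
time_s: 2.13
ee_pos: [416.9, 334.5, 109.8]
ee_rot: [-180.0, -0.1, 163.8]
force: [-0.4, 0.4, 1.1]
gripper_width: 70.1
gripper_force: 0.0
```

```bash
python3 go.py 416,336,45,180,0,164; python3 - <<'E'
from rack import *
P=[viewer.grab_frame(n) for n in("scene","top")]
t=[]
for p,(x,y) in zip(P,((150,150),(140,230))):
    t.append(cv2.resize(p["img"][y:y+100,x:x+100],(400,400),interpolation=cv2.INTER_CUBIC))
cv2.imwrite("pics/g1.png",np.hstack(t)[:,:,::-1])
E
```

```text
now deck [-132.5  346.8   92.4] goal [416. 336.  45.] rows 2
[0.06, 0.06, 3.24, -0.0, -0.0, -0.002, 0.06, 0.06, 3.24, -0.0, -0.0, -0.002]
```

View pics/g1.png

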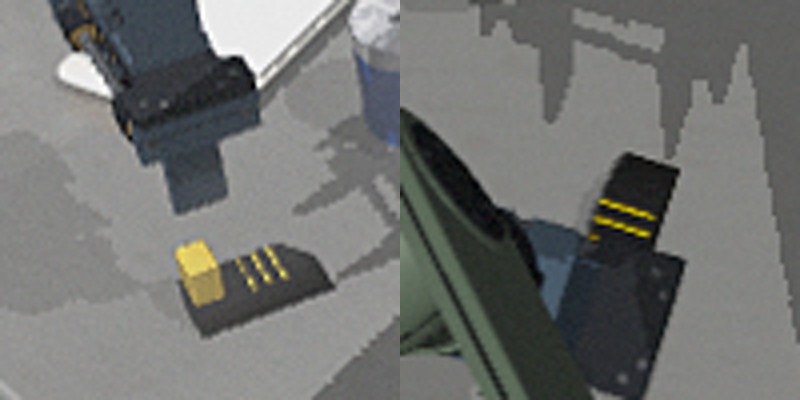

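The picture shows the open gripper right above the yellow block at scene crop (198,270), aligned with the chock. I'll descend and grip.

>>> step_arm:
  plan: [0.06,0.06,2.2,0,0,0,0.06,0.06,2.2,0,0,0,0,0,2.1,0,0,0,0,0,0,0,0,0]

```text
time_s: 2.57
ee_pos: [411.9, 336.9, 42.4]
ee_rot: [-179.7, -0.2, 164.2]
force: [-0.4, -0.4, -0.3]
gripper_width: 69.9
gripper_force: 0.0
```

>>> step_arm:
  plan: [0,0,0,0,0,0,0,0,0,0,0,0,0,0,0,0,0,0,0,0,0,0,0,0,0,0,0,0,0,0]
  hand: 0
  newtons: 30

```text
time_s: 2.98
ee_pos: [415.7, 337.9, 46.4]
ee_rot: [179.9, 0.1, 164.0]
force: [0.2, 0.4, -0.9]
gripper_width: 39.6
gripper_force: 0.0
```

>>> step_arm:
  plan: [0,0,0,0,0,0,0,0,0,0,0,0,0,0,0,0,0,0,0,0,-1,0,0,0,0,0,-2,0,0,0]

```text
time_s: 3.4
ee_pos: [413.7, 336.1, 74.1]
ee_rot: [-179.8, -0.2, 164.0]
force: [-0.1, 0.5, -0.5]
gripper_width: 6.4
gripper_force: 0.0
```

>>> step_arm:
  plan: [0,0,-4,0,0,0,0,0,-4,0,0,0,0,0,0,0,0,0,0,0,0,0,0,0]

```text
time_s: 3.73
ee_pos: [416.7, 338.5, 158.6]
ee_rot: [179.7, 0.2, 164.0]
force: [0.2, -0.6, -0.1]
gripper_width: 0.5
gripper_force: 0.0
```

```bash
python3 go.py d -150,0,120
```

```text
now deck [-123.4  350.8  140.4] goal [478.3  -7.6 133.9] rows 10
[-1.54, -3.16, 0.24, -0.004, -0.017, -0.052, -1.37, -3.24, 0.25, -0.004, -0.017, -0.052, -1.2, -3.3, 0.25, -0.004, -0.017, -0.052, -1.02, -3.36, 0.26, -0.004, -0.017, -0.052, -0.84, -3.41, 0.26, -0.004, -0.017, -0.052]
[-0.66, -3.45, 0.26, -0.004, -0.017, -0.052, -0.48, -3.48, 0.25, -0.004, -0.017, -0.052, -0.29, -3.5, 0.25, -0.004, -0.017, -0.052, -0.11, -3.51, 0.24, -0.004, -0.017, -0.052, 0.08, -3.52, 0.22, -0.004, -0.017, -0.052]
```

The fingers closed without catching the block, so I'll look before doing anything else.

```bash
python3 - <<'E'
from rack import *
for i in range(3): print(np.round(sensors.state()["ee_pos"],1), sensors.state()["time_s"])
P=[viewer.grab_frame(n) for n in("scene","top")]
print(np.round(sensors.state()["ee_pos"],1))
t=[]
for p,(x,y) in zip(P,((150,150),(140,230))):
    t.append(cv2.resize(p["img"][y:y+100,x:x+100],(400,400),interpolation=cv2.INTER_CUBIC))
    for n in("chock","chock_grip"): print(n,[(np.round(d["location"],1),round(d["score"],2)) for d in viewer.pinpoint(n,p)][:2])
cv2.imwrite("pics/g2.png",np.hstack(t)[:,:,::-1])
E
```

```text
[416.7 338.5 158.6] 3.7333
[416.7 338.5 158.6] 3.7333
[416.7 338.5 158.6] 3.7333
[414.7 336.9 155.1]
chock [(array([215.9, 224.8]), 0.72)]
chock_grip [(array([197.4, 219.2]), 0.91), (array([336.3, 219.8]), 0.18)]
chock [(array([197.5, 290.2]), 0.91)]
chock_grip [(array([187.9, 304.7]), 0.59), (array([312.7, 190.6]), 0.26)]
```

View pics/g2.png

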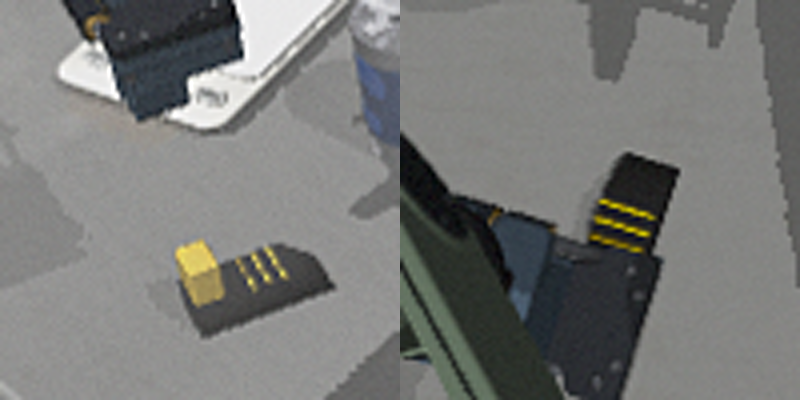

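The chock hasn't moved. The fingers were just slow and I lifted too early. I'll repeat the grasp and wait for a grip force this time.

>>> step_arm:
  plan: [0,0,2,0,0,0,0,0,1,0,0,0,0,0,1,0,0,0,0,0,1,0,0,0,0,0,1,0,0,0]
  hand: 6

```text
time_s: 4.45
ee_pos: [415.1, 337.3, 94.2]
ee_rot: [-180.0, -0.0, 164.0]
force: [-0.9, -0.8, 0.3]
gripper_width: 31.1
gripper_force: 0.0
```

>>> step_arm:
  plan: [0,0,0,0,0,0,0,0,0,0,0,0,0,0,0,0,0,0,0,0,0,0,0,0,0,0,0,0,0,0]

```text
time_s: 4.87
ee_pos: [415.6, 337.7, 96.0]
ee_rot: [179.9, 0.0, 164.0]
force: [0.1, 0.2, 0.2]
gripper_width: 59.7
gripper_force: 0.0
```

>>> step_arm:
  plan: [0,0,2,0,0,0,0,0,2,0,0,0,0,0,1.05,0,0,0,0,0,0,0,0,0,0,0,0,0,0,0]

```text
time_s: 5.28
ee_pos: [415.2, 337.4, 44.9]
ee_rot: [-180.0, -0.0, 164.0]
force: [0.2, 0.0, 0.0]
gripper_width: 60.2
gripper_force: 0.0
```

>>> step_arm:
  plan: [0,0,0,0,0,0,0,0,0,0,0,0,0,0,0,0,0,0,0,0,0,0,0,0,0,0,0,0,0,0]
  hand: 1.5
  newtons: 30

```text
time_s: 5.7
ee_pos: [415.4, 337.6, 45.3]
ee_rot: [180.0, 0.0, 164.0]
force: [-0.6, 0.6, 0.5]
gripper_width: 29.6
gripper_force: 0.0
```

>>> step_arm:
  plan: [0,0,0,0,0,0,0,0,0,0,0,0,0,0,0,0,0,0,0,0,0,0,0,0,0,0,0,0,0,0]

```text
time_s: 6.12
ee_pos: [415.2, 337.4, 44.9]
ee_rot: [180.0, 0.0, 164.0]
force: [-0.9, -0.4, 0.3]
gripper_width: 14.9
gripper_force: 0.0
```

```bash
python3 - <<'E'
from rack import *
np.set_printoptions(precision=1,suppress=True)
P=[viewer.grab_frame(n) for n in("scene","top")]
t=[]
for p,(x,y) in zip(P,((170,180),(150,260))):
    t.append(cv2.resize(p["img"][y:y+66,x:x+66],(400,400),interpolation=cv2.INTER_CUBIC))
    print(proj(p,np.array([[415.3,337.5,31],[415.3,337.5,45]])))
cv2.imwrite("pics/g3.png",np.hstack(t)[:,:,::-1])
E
```

```text
[[199.7 220.9]
 [198.8 217.2]]
[[189.5 303. ]
 [188.1 302.8]]
```

View pics/g3.png

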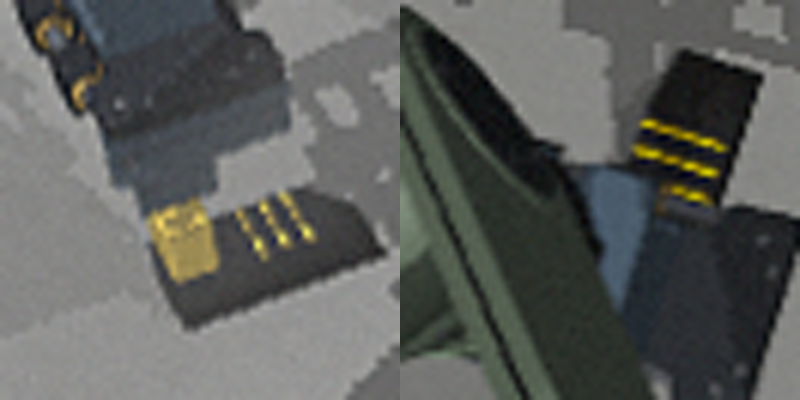

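```bash
python3 - <<'E'
from rack import *
np.set_printoptions(precision=1,suppress=True)
P=[viewer.grab_frame(n) for n in("scene","top")]
ex=np.array([.961,-.276,0]);ey=np.array([.276,.961,0])
def tip(c,o,dz=0):
    c=np.array(c,float); return [c+sx*16*ex-o*ey+[0,0,-14+dz] for sx in(-1,1)]
for nm,c,o,crop,sc in(("g1",[416,336,110],49,(150,150),4),("g2",[415,337,155],14,(150,150),4),("g3",[415.3,337.5,45],21,(170,180),6.06)):
    q=proj(P[0],np.array(tip(c,o))); print(nm,(q-crop+.5)*sc)
s=sensors.state();print(s["ee_pos"],s["gripper_width"],env.finger_overhang)
E
```

```text
g1 [[189.9 267.7]
 [237.1 250.1]]
g2 [[155.3 183.5]
 [203.1 166.4]]
g3 [[166.2 292.4]
 [234.6 266.4]]
[415.2 337.4  44.9] 14.790777384074973 14.0
```

```bash
python3 - <<'E'
from rack import *
np.set_printoptions(precision=1,suppress=True)
P=[viewer.grab_frame(n) for n in("scene","top")]
c=np.array([197.6,540,188.8]);a=np.radians(-20.1);ex=np.array([np.cos(a),np.sin(a),0]);ey=np.array([-np.sin(a),np.cos(a),0])
for dz in(0,50):
  for i in(0,1):
    print(dz,i,"tips",proj(P[i],np.array([c+sx*16*ex+o*ey+[0,0,-14+dz] for o in(-59,59) for sx in(-1,1)])).tolist())
    print("   body",proj(P[i],np.array([c+sx*38*ex+o*ey+[0,0,65+dz] for o in(-89,89) for sx in(-1,1)])).tolist())
E
python3 - <<'E'
import cv2,numpy as np
a=cv2.imread('pics/scene0.png')[90:200,0:110];b=cv2.imread('pics/top0.png')[360:460,0:110]
o=np.zeros((396,800,3),np.uint8);o[:,:396]=cv2.resize(a,(396,396),interpolation=cv2.INTER_CUBIC);o[:360,400:796]=cv2.resize(b,(396,360),interpolation=cv2.INTER_CUBIC)
cv2.imwrite('pics/st.png',o)
E
```

```text
0 0 tips [[65.7598115409609, 201.09122002051288], [79.62561715604605, 197.13471173161236], [59.13551867053906, 173.37553821692956], [72.32263817506137, 169.83236435183292]]
   body [[45.32691645160514, 185.9239681723543], [80.42013137044486, 176.32728582602113], [36.6030236300432, 143.97052197065435], [69.02450054656805, 135.9039048351338]]
0 1 tips [[100.89770802977856, 418.0144054707447], [106.2079038287647, 404.12420686792245], [53.100337832269474, 397.08189039767666], [58.35822776345486, 383.39301695819927]]
   body [[94.84780637958949, 440.8672958885635], [108.27551639259116, 405.5804306392262], [18.641420167332967, 406.6346131071463], [31.79866601209767, 372.1930565884273]]
50 0 tips [[58.396540809952455, 185.21933718465652], [72.70037372319598, 181.28378491127677], [51.96483983360707, 157.63667068197282], [65.54931480890008, 154.12261661009097]]
   body [[36.8334366943061, 168.52580555863423], [73.11405962583146, 159.00698867460045], [28.530120996638686, 126.88840615984593], [61.969449670891265, 118.9266926595522]]
50 1 tips [[91.39134193712229, 422.28090875270755], [96.90643240616868, 407.82444463411775], [41.855327254570454, 400.3579585112185], [47.30448932763085, 386.1239605384214]]
   body [[84.40241505499904, 446.4418866298315], [98.37398198393461, 409.62310665861867], [5.332391851538887, 410.44525766904735], [18.964129921335143, 374.56761018376324]]
```

View pics/st.png

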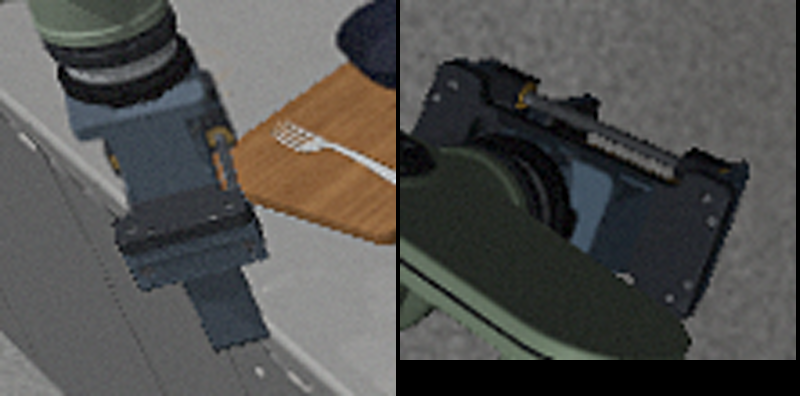

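The start picture puts the fingertips near (61,187)–(74,183). The reported pose predicts (66,201)–(80,197). So the hand seems to stand about 45 mm higher than reported, and both views agree. I'll check it by touch: open, go down gently and watch the force.

>>> step_arm:
  plan: [0,0,0,0,0,0,0,0,0,0,0,0,0,0,0,0,0,0,0,0,0,0,0,0,0,0,0,0,0,0]
  hand: 6

```text
time_s: 6.83
ee_pos: [415.2, 337.4, 44.9]
ee_rot: [180.0, -0.0, 164.0]
force: [0.6, 0.4, -0.2]
gripper_width: 45.4
gripper_force: 0.0
```

>>> step_arm:
  plan: [0,0,0,0,0,0,0,0,0.8,0,0,0,0,0,0.8,0,0,0,0,0,0.8,0,0,0,0,0,0,0,0,0]

```text
time_s: 7.25
ee_pos: [413.8, 336.3, 18.6]
ee_rot: [-179.8, -0.1, 164.0]
force: [-0.5, 0.4, -0.1]
gripper_width: 59.9
gripper_force: 0.0
```

```bash
python3 - <<'E'
from rack import *
np.set_printoptions(precision=1,suppress=True)
P=[viewer.grab_frame(n) for n in("scene","top")]
s=sensors.state(); c=np.array(s["ee_pos"]);print(c,s["force"],s["gripper_width"])
ex=np.array([.961,-.276,0]);ey=np.array([.276,.961,0])
for dz in(0,45): print(dz,((proj(P[0],np.array([c+sx*16*ex-43*ey+[0,0,-14+dz] for sx in(-1,1)]))-[170,180]+.5)*6.06))
t=[cv2.resize(p["img"][y:y+66,x:x+66],(400,400),interpolation=cv2.INTER_CUBIC) for p,(x,y) in zip(P,((170,180),(150,260)))]
cv2.imwrite("pics/g4.png",np.hstack(t)[:,:,::-1])
E
```

```text
[414.8 337.1  20. ] [ 1.1 -0.   0.9] 60.10449361953105
0 [[193.6 363.9]
 [261.7 337.4]]
45 [[176.  291.4]
 [245.6 264.9]]
```

View pics/g4.png

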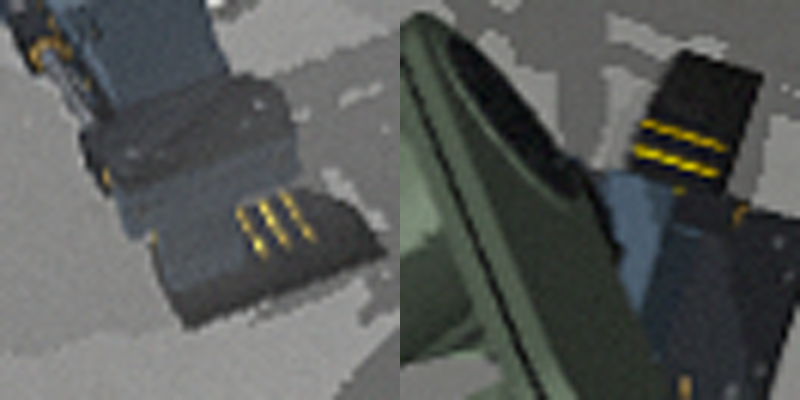

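The near finger now covers the block, with its tip at about (170,295)–(228,268) in the crop. That fits an offset of about +46 mm, so I'll go 21 mm lower and close.

>>> step_arm:
  plan: [-0.3,0,0.6,0,0,0,0,0,0.6,0,0,0,0,0,0.5,0,0,0,0,0,0.4,0,0,0,0,0,0,0,0,0]

```text
time_s: 7.77
ee_pos: [417.4, 336.1, -1.2]
ee_rot: [-179.9, -0.1, 164.0]
force: [-0.5, 0.2, -0.3]
gripper_width: 59.8
gripper_force: 0.0
```

>>> step_arm:
  plan: [0,0,0,0,0,0,0,0,0,0,0,0,0,0,0,0,0,0,0,0,0,0,0,0,0,0,0,0,0,0]
  hand: 1.5
  newtons: 30

```text
time_s: 8.18
ee_pos: [418.7, 337.4, 0.9]
ee_rot: [179.9, 0.1, 164.0]
force: [-1.1, 5.0, 14.6]
gripper_width: 30.3
gripper_force: 11.9
```

>>> step_arm:
  plan: [0,0,0,0,0,0,0,0,0,0,0,0,0,0,0,0,0,0,0,0,0,0,0,0,0,0,0,0,0,0]

```text
time_s: 8.6
ee_pos: [419.1, 337.8, 1.0]
ee_rot: [179.8, 0.1, 164.0]
force: [-0.5, 2.3, 6.5]
gripper_width: 29.9
gripper_force: 51.1
```

Gripped at 30 mm. Lifting, then planning to a hover above the deck.

>>> step_arm:
  plan: [0,0,-1,0,0,0,0,0,-3,0,0,0,0,0,-4,0,0,0,0,0,-3,0,0,0,0,0,0,0,0,0]

```text
time_s: 9.02
ee_pos: [421.2, 338.8, 116.3]
ee_rot: [179.5, 0.4, 164.0]
force: [1.8, 1.5, -1.4]
gripper_width: 29.8
gripper_force: 50.5
```

```bash
python3 -c "
from h import *;viewer.grab_frame('scene');s=sensors.state();print(s['ee_pos'],s['force'],s['gripper_width'],s['gripper_force'])"; python3 go.py d -150,0,45 12
```

```text
[419.72494362 337.64863121 113.27669103] [ 0.39160689  0.36305344 -2.81588703] 29.76415331273822 50.50034165382385
now deck [-128.5  349.3   95.2] goal [491.   -4.5  60.1] rows 12
[-1.35, -2.58, 0.44, -0.003, -0.014, -0.043, -1.23, -2.64, 0.44, -0.003, -0.014, -0.043, -1.11, -2.69, 0.45, -0.003, -0.014, -0.043, -0.99, -2.74, 0.46, -0.003, -0.014, -0.043, -0.86, -2.78, 0.46, -0.003, -0.014, -0.043]
[-0.74, -2.81, 0.46, -0.003, -0.014, -0.043, -0.61, -2.85, 0.46, -0.003, -0.014, -0.043, -0.48, -2.87, 0.46, -0.003, -0.014, -0.043, -0.35, -2.89, 0.45, -0.003, -0.014, -0.043, -0.22, -2.9, 0.45, -0.003, -0.014, -0.043]
[-0.08, -2.91, 0.44, -0.003, -0.014, -0.043, 0.05, -2.91, 0.43, -0.003, -0.014, -0.043]
```

>>> step_arm:
  plan: [-1.35,-2.58,0.44,-0.003,-0.014,-0.043,-1.23,-2.64,0.44,-0.003,-0.014,-0.043,-1.11,-2.69,0.45,-0.003,-0.014,-0.043,-0.99,-2.74,0.46,-0.003,-0.014,-0.043,-0.86,-2.78,0.46,-0.003,-0.014,-0.043]

```text
time_s: 9.48
ee_pos: [445.7, 191.8, 86.3]
ee_rot: [179.7, 3.9, 176.5]
force: [0.9, -0.6, -1.2]
gripper_width: 30.2
gripper_force: 47.8
```

>>> step_arm:
  plan: [-0.74,-2.81,0.46,-0.003,-0.014,-0.043,-0.61,-2.85,0.46,-0.003,-0.014,-0.043,-0.48,-2.87,0.46,-0.003,-0.014,-0.043,-0.35,-2.89,0.45,-0.003,-0.014,-0.043,-0.22,-2.9,0.45,-0.003,-0.014,-0.043]

```text
time_s: 9.9
ee_pos: [474.8, 49.5, 65.2]
ee_rot: [-180.0, 7.9, -171.1]
force: [0.6, 0.5, -2.2]
gripper_width: 30.0
gripper_force: 47.8
```

>>> step_arm:
  plan: [-0.08,-2.91,0.44,-0.003,-0.014,-0.043,0.05,-2.91,0.43,-0.003,-0.014,-0.043,0,0,0,0,0,0,0,0,0,0,0,0,0,0,0,0,0,0]

```text
time_s: 10.32
ee_pos: [487.1, -5.8, 57.4]
ee_rot: [-179.6, 9.5, -166.4]
force: [1.0, 0.6, -1.8]
gripper_width: 29.8
gripper_force: 46.8
```

```bash
python3 - <<'E'
from rack import *
np.set_printoptions(precision=1,suppress=True)
P=[viewer.grab_frame(n) for n in("scene","top")]
s=sensors.state(); print(s["ee_pos"],s["ee_rot"],s["force"])
Md,t=T([642,32.6,41.8,13.8]); c=np.array(s["ee_pos"]); print("deck tcp",Md.T@(c-t)); print("rot err",(R.from_matrix(Md).inv()*R.from_euler('xyz',s["ee_rot"],degrees=True)).as_euler('xyz',degrees=True))
for n in("chock","chock_grip"):
    L=[viewer.pinpoint(n,p) for p in P]; print(n,[[(np.round(d["location"],1),round(d["score"],2)) for d in l[:2]] for l in L])
    if all(L): x,e=tri([ray(p,l[0]["location"]) for p,l in zip(P,L)]); print(x,np.round(e,1),"deck",Md.T@(x-t))
cr=((270,190),(280,190))
t2=[cv2.resize(p["img"][y:y+110,x:x+110],(400,400),interpolation=cv2.INTER_CUBIC) for p,(x,y) in zip(P,cr)]
cv2.imwrite("pics/p1.png",np.hstack(t2)[:,:,::-1])
# expected points for chock with tool-offset hypothesis: origin deck
for d in ([38,0,0],[46,0,0]):
    o=Md.T@(c-t)+d
    X=np.array([[47,-18,2],[47,18,2],[23,-18,26],[-50,-18,0]])+o
    for p,q in zip(P,cr): print(d,((proj(p,X@Md.T+t)-q+.5)*400/110).round(0).tolist())
E
```

```text
[487.8  -5.   58. ] [-179.6    9.6 -166.2] [-0.9 -0.2 -1. ]
deck tcp [-153.5    0.3   43.6]
rot err [-179.6   -0.4  180. ]
chock [[(array([313.1, 254.8]), 0.62)], [(array([329.6, 263.4]), 0.83)]]
[509.5  -1.6  74.4] [0.1 0.1] deck [-129.1   -1.6   55.9]
chock_grip [[(array([303.8, 259.2]), 0.72)], [(array([331.7, 278.9]), 0.58)]]
[472.6  -6.9  92.1] [0.8 0.8] deck [-162.5    2.1   79.8]
[38, 0, 0] [[225.0, 188.0], [180.0, 169.0], [204.0, 194.0], [154.0, 298.0]]
[38, 0, 0] [[184.0, 171.0], [130.0, 184.0], [195.0, 209.0], [219.0, 315.0]]
[46, 0, 0] [[231.0, 179.0], [185.0, 161.0], [210.0, 185.0], [160.0, 289.0]]
[46, 0, 0] [[181.0, 159.0], [127.0, 172.0], [192.0, 196.0], [216.0, 304.0]]
```

View pics/p1.png

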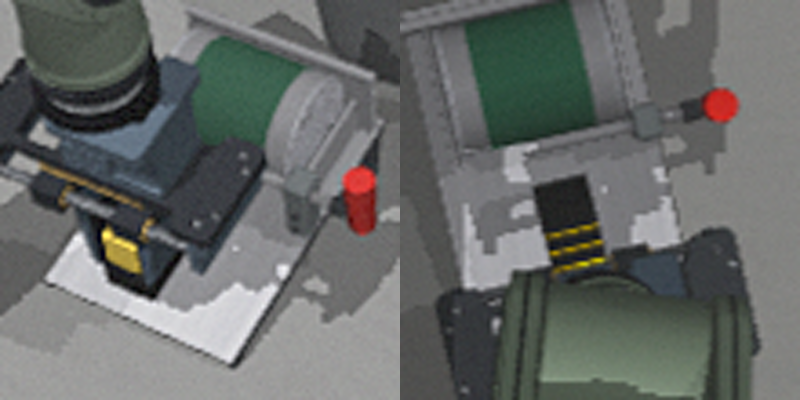

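The hover picture shows the chock over the deck, centred and straight. Its nose is at top crop (535,187)–(587,176) and its tail at scene crop (108,278)–(150,298). That matches the offset lying along the tool axis. I'll go 8 mm forward and down, feeling for contact.

>>> step_arm:
  plan: [-0.8,0.1,1.2,0,0,0,0,0,1.2,0,0,0,0,0,1.2,0,0,0,0,0,0,0,0,0,0,0,0,0,0,0]

```text
time_s: 11.03
ee_pos: [501.4, -1.5, 24.0]
ee_rot: [-179.6, 9.6, -166.3]
force: [0.5, 0.7, -1.5]
gripper_width: 30.1
gripper_force: 46.8
```

>>> step_arm:
  plan: [0,0,0.2,0,0,0,0,0,0.2,0,0,0,0,0,0,0,0,0]

```text
time_s: 11.28
ee_pos: [502.7, -1.8, 20.7]
ee_rot: [-179.5, 9.8, -166.3]
force: [-0.1, 0.8, -2.4]
gripper_width: 29.5
gripper_force: 46.8
```

>>> step_arm:
  plan: [0,0,0.1,0,0,0,0,0,0.1,0,0,0,0,0,0,0,0,0]

```text
time_s: 11.53
ee_pos: [502.9, -1.8, 18.5]
ee_rot: [-179.5, 9.7, -166.3]
force: [0.2, -0.4, -2.2]
gripper_width: 29.6
gripper_force: 46.8
```

>>> step_arm:
  plan: [0,0,0.1,0,0,0,0,0,0,0,0,0]

```text
time_s: 11.7
ee_pos: [502.9, -1.8, 18.1]
ee_rot: [-179.5, 9.7, -166.3]
force: [-2.6, -1.1, 5.5]
gripper_width: 29.6
gripper_force: 46.8
```

>>> step_arm:
  plan: [0,0,0.1,0,0,0,0,0,0,0,0,0]

```text
time_s: 11.87
ee_pos: [502.9, -1.9, 17.9]
ee_rot: [-179.5, 9.8, -166.3]
force: [-7.8, -1.7, 13.5]
gripper_width: 30.0
gripper_force: 48.0
```

>>> step_arm:
  plan: [0,0,0.1,0,0,0,0,0,0,0,0,0]

```text
time_s: 12.03
ee_pos: [502.9, -1.9, 17.8]
ee_rot: [-179.5, 9.8, -166.3]
force: [-11.8, -2.8, 22.7]
gripper_width: 29.8
gripper_force: 48.9
```

>>> step_arm:
  plan: [0,0,-0.22,0,0,0,0,0,0,0,0,0]

```text
time_s: 12.2
ee_pos: [503.5, -1.9, 18.5]
ee_rot: [-179.5, 9.8, -166.3]
force: [-0.1, 1.2, -1.3]
gripper_width: 29.8
gripper_force: 46.0
```

>>> step_arm:
  plan: [-0.5,0,0,0,0,0,-0.5,0,0,0,0,0,-0.5,0,0,0,0,0,0,0,0,0,0,0]

```text
time_s: 12.53
ee_pos: [510.1, 1.2, 19.2]
ee_rot: [-179.7, 8.9, -166.2]
force: [-18.8, -5.9, 20.7]
gripper_width: 29.6
gripper_force: 46.5
```

```bash
cat > look.py <<'E'
from rack import *
np.set_printoptions(precision=1,suppress=True)
P=[viewer.grab_frame(n) for n in("scene","top")]
s=sensors.state(); Md,t=T([642,32.6,41.8,13.8]); c=np.array(s["ee_pos"])
print("tcp deck",Md.T@(c-t),"force deck",Md.T@np.array(s["force"]),"rot",(R.from_matrix(Md).inv()*R.from_euler('xyz',s["ee_rot"],degrees=True)).as_euler('xyz',degrees=True),"w",s["gripper_width"],"t",s["time_s"])
for n in("chock","chock_grip","tin_center","bolt_knob"):
    L=[viewer.pinpoint(n,p) for p in P]
    if all(L): x,e=tri([ray(p,l[0]["location"]) for p,l in zip(P,L)]); print(n,"deck",Md.T@(x-t),np.round(e,1),[round(l[0]["score"],2) for l in L])
# yellow stripes in the top view, lying on the chock's top (deck z 26)
hsv=cv2.cvtColor(P[1]["img"],cv2.COLOR_RGB2HSV); m=cv2.inRange(hsv,(20,110,60),(35,255,255)); m[:, :300]=0; m[:,365:]=0; m[:195]=0; m[290:]=0
n,lab,st,ce=cv2.connectedComponentsWithStats(m)
for i in range(1,n):
    if st[i,4]>6:
        cc,d=ray(P[1],ce[i]); o,dd=Md.T@(cc-t),Md.T@d; k=(26-o[2])/dd[2]; ys,xs=np.nonzero(lab==i)
        vx,vy=cv2.fitLine(np.float32(np.c_[xs,ys]),cv2.DIST_L2,0,.01,.01)[:2,0]
        pq=[ (lambda o,dd:(o+dd*(26-o[2])/dd[2]))(*(Md.T@(a-(t if j==0 else 0)) for j,a in enumerate(ray(P[1],ce[i]+g*np.array([vx,vy]))))) for g in(-5,5)]
        v=pq[1]-pq[0]; print("stripe",st[i,4],(o+k*dd)[:2],"yaw",np.degrees(np.arctan(-v[0]/v[1])).round(1))
E
python3 look.py
```

```text
tcp deck [-137.5    1.     1.3] force deck [-15.8  -1.   21.7] rot [-179.7   -1.1  180. ] w 29.426762140970897 t 12.6333
chock deck [-106.8   -5.5   14.4] [2. 2.] [0.48, 0.58]
chock_grip deck [-157.8 -189.4  309.7] [137.2 137.2] [0.7, 0.54]
tin_center deck [ 0.1  2.7 43.7] [0.1 0.1] [0.59, 0.95]
bolt_knob deck [ -43.7 -107.9   65.2] [0.9 0.9] [0.6, 0.6]
stripe 28 [-87.3   0.9] yaw -0.0
stripe 28 [-98.1   1.1] yaw 0.7
```

>>> step_arm:
  plan: [0,0,-0.3,0,0,0,0,0,0,0,0,0,0,0,0,0,0,0]

```text
time_s: 13.28
ee_pos: [517.6, 1.7, 23.1]
ee_rot: [-179.5, 9.8, -166.3]
force: [-0.1, -0.2, -2.2]
gripper_width: 29.8
gripper_force: 44.7
```

```bash
python3 look.py; python3 - <<'E'
from h import *
p=viewer.grab_frame("top")
M=R.from_euler('z',-16.5,degrees=True).as_matrix()
for uv in((196.7,281.8),(195.3,286),(194.1,290.4)): print("on chock",M.T@(onz(p,uv,26)-[453.7,325.7,0]))
E
```

```text
tcp deck [-129.7   -0.3    3.6] force deck [-0.   0.  -1.5] rot [-179.5   -0.3  179.9] w 29.642206608142885 t 13.3833
chock_grip deck [-138.1   -2.3   43.3] [2.9 2.9] [0.71, 0.61]
tin_center deck [ 121.2  241.2 -192.1] [131.4 131.4] [0.92, 0.73]
bolt_knob deck [ -46.4 -111.5   71.6] [0.5 0.5] [0.47, 0.61]
stripe 27 [-79.7  -0.2] yaw -1.4
stripe 28 [-90.6  -0.7] yaw 0.7
stripe 14 [-100.5   -2.1] yaw 0.4
on chock [13.66455165  0.76180474 26.        ]
on chock [ 2.92164527  0.84957046 26.        ]
on chock [-8.12490447  0.31401277 26.        ]
```

>>> step_arm:
  plan: [-0.5,0.05,0,0,0,0,-0.5,0.05,0,0,0,0,-0.5,0,0,0,0,0,-0.4,0,0,0,0,0,0,0,0,0,0,0]

```text
time_s: 14.25
ee_pos: [536.5, 7.3, 26.8]
ee_rot: [-179.5, 9.8, -166.3]
force: [0.5, -0.6, -3.1]
gripper_width: 29.9
gripper_force: 44.7
```

>>> step_arm:
  plan: [0,0,0.1,0,0,0,0,0,0.05,0,0,0,0,0,0,0,0,0]

```text
time_s: 14.5
ee_pos: [534.6, 7.1, 24.6]
ee_rot: [-179.6, 9.7, -166.3]
force: [-0.3, 1.2, -2.9]
gripper_width: 30.1
gripper_force: 44.7
```

>>> step_arm:
  plan: [0,0,0.05,0,0,0,0,0,0,0,0,0]

```text
time_s: 14.67
ee_pos: [534.9, 7.1, 24.2]
ee_rot: [-179.5, 9.7, -166.3]
force: [-0.5, 0.6, -1.9]
gripper_width: 29.6
gripper_force: 44.7
```

```bash
python3 look.py
```

```text
tcp deck [-111.3    0.7    1.9] force deck [-0.6  0.5 -2.4] rot [-179.5   -0.3  179.9] w 30.049392733286243 t 14.7667
chock deck [-74.    2.7  15.4] [2.6 2.6] [0.74, 0.69]
tin_center deck [ 4.1  4.3 38.4] [3.3 3.3] [0.9, 0.79]
bolt_knob deck [ -42.2 -111.7   64. ] [3.9 3.9] [0.57, 0.57]
stripe 26 [-61.5  -0. ] yaw -0.1
stripe 27 [-72.4   0.5] yaw -2.0
```

>>> step_arm:
  plan: [0,0,0.05,0,0,0,0,0,0,0,0,0]

```text
time_s: 15.33
ee_pos: [535.4, 7.1, 24.0]
ee_rot: [-179.5, 9.7, -166.3]
force: [0.0, -0.3, -0.2]
gripper_width: 29.4
gripper_force: 44.7
```

>>> step_arm:
  plan: [0,0,0.05,0,0,0,0,0,0,0,0,0]

```text
time_s: 15.5
ee_pos: [535.4, 7.2, 24.0]
ee_rot: [-179.5, 9.7, -166.3]
force: [-2.6, -0.8, 4.3]
gripper_width: 30.0
gripper_force: 44.8
```

>>> step_arm:
  plan: [0,0,0.05,0,0,0,0,0,0,0,0,0]

```text
time_s: 15.67
ee_pos: [535.4, 7.1, 23.9]
ee_rot: [-179.5, 9.8, -166.3]
force: [-3.0, -1.1, 9.2]
gripper_width: 29.7
gripper_force: 44.9
```

>>> step_arm:
  plan: [0,0,-0.08,0,0,0,-0.2,0,0,0,0,0,-0.2,0,0,0,0,0,0,0,0,0,0,0]

```text
time_s: 16.0
ee_pos: [536.1, 7.5, 24.0]
ee_rot: [-179.6, 9.3, -166.2]
force: [-8.4, -2.5, 8.4]
gripper_width: 30.2
gripper_force: 42.3
```

```bash
python3 look.py
```

```text
tcp deck [-110.3    0.9    1.3] force deck [-7.5 -1.9  9.8] rot [-179.6   -0.6  180. ] w 30.08157545270593 t 16.1
chock deck [-73.4   7.9  -6.5] [0.6 0.6] [0.62, 0.5]
chock_grip deck [ 141.4  329.2 -494.2] [101.1 101.1] [0.57, 0.42]
tin_center deck [ 2.6  3.5 44. ] [0.9 0.9] [0.74, 0.86]
bolt_knob deck [ -43.9 -113.5   61.9] [2.8 2.8] [0.49, 0.54]
stripe 28 [-60.2   0.6] yaw -1.1
stripe 28 [-71.3   0.8] yaw -0.3
```

>>> step_arm:
  plan: [0,0,-0.12,0,0,0,0,0,0,0,0,0,0,0,0,0,0,0]

```text
time_s: 16.75
ee_pos: [539.5, 8.1, 25.5]
ee_rot: [-179.5, 9.8, -166.3]
force: [-0.1, -0.2, -1.4]
gripper_width: 30.2
gripper_force: 42.5
```

>>> step_arm:
  plan: [-0.2,0,0,0,0,0,0,0,0,0,0,0]

```text
time_s: 16.92
ee_pos: [541.3, 8.7, 25.7]
ee_rot: [-179.5, 9.7, -166.3]
force: [0.6, -0.8, -1.8]
gripper_width: 30.0
gripper_force: 42.5
```

>>> step_arm:
  plan: [-0.2,0,0,0,0,0,0,0,0,0,0,0]

```text
time_s: 17.08
ee_pos: [541.9, 9.0, 25.5]
ee_rot: [-179.6, 9.6, -166.3]
force: [-1.9, -1.4, -3.0]
gripper_width: 29.6
gripper_force: 42.1
```

```bash
python3 look.py
```

```text
tcp deck [-104.     1.     1.9] force deck [-2.4  0.  -4.5] rot [-179.6   -0.4  179.9] w 29.74634044822319 t 17.1833
chock deck [-75.3  14.1 -14.8] [13.4 13.4] [0.68, 0.71]
chock_grip deck [-86.  -60.9  89.6] [65.7 65.7] [0.57, 0.49]
tin_center deck [ 1.   4.7 39.6] [4.3 4.3] [0.79, 0.72]
bolt_knob deck [ -44.1 -111.3   60.7] [1. 1.] [0.62, 0.64]
stripe 24 [-54.3   1.5] yaw -0.2
stripe 28 [-65.2   1.8] yaw 0.6
```

>>> step_arm:
  plan: [-0.05,0,0.06,0,0,0,0,0,0,0,0,0]

```text
time_s: 17.75
ee_pos: [542.7, 9.1, 25.5]
ee_rot: [-179.6, 9.7, -166.3]
force: [-3.7, -0.6, -3.4]
gripper_width: 30.0
gripper_force: 42.0
```

>>> step_arm:
  plan: [-0.1,0,0,0,0,0,0,0,0,0,0,0]

```text
time_s: 17.92
ee_pos: [543.9, 9.3, 25.7]
ee_rot: [-179.5, 9.7, -166.3]
force: [-3.7, -0.1, -3.6]
gripper_width: 29.7
gripper_force: 42.0
```

```bash
python3 look.py
```

```text
tcp deck [-101.9    0.8    1.7] force deck [-4.7  0.3 -3.4] rot [-179.5   -0.3  179.9] w 29.828204291346598 t 18.0167
chock deck [-69.8   0.8   2.8] [8.9 8.9] [0.55, 0.48]
tin_center deck [ 2.8  2.2 49.2] [1.4 1.4] [0.87, 0.62]
stripe 14 [-51.9  -0.7] yaw -0.3
stripe 28 [-63.    0.8] yaw 0.3
```

>>> step_arm:
  plan: [-0.05,0,0.05,0,0,0,0,0,0,0,0,0]

```text
time_s: 18.58
ee_pos: [544.4, 9.4, 25.6]
ee_rot: [-179.5, 9.7, -166.3]
force: [-5.9, -1.2, -1.2]
gripper_width: 29.8
gripper_force: 41.9
```

>>> step_arm:
  plan: [-0.08,0,0.03,0,0,0,0,0,0,0,0,0]

```text
time_s: 18.75
ee_pos: [544.5, 9.5, 25.6]
ee_rot: [-179.5, 9.6, -166.3]
force: [-6.5, -2.3, 2.6]
gripper_width: 30.0
gripper_force: 39.6
```

```bash
python3 look.py
```

```text
tcp deck [-101.5    0.8    1.4] force deck [-6.5  0.5  3.1] rot [-179.5   -0.4  179.9] w 29.863887526157935 t 18.85
chock deck [-73.2   0.8   1.2] [1.4 1.4] [0.59, 0.4]
tin_center deck [ 7.  10.5 20.6] [2.6 2.6] [0.72, 0.91]
bolt_knob deck [ -42.9 -110.2   61.4] [2.3 2.3] [0.46, 0.59]
stripe 27 [-62.5   0.6] yaw -2.0
```

>>> step_arm:
  plan: [-0.1,0,-0.02,0,0,0,0,0,0,0,0,0]

```text
time_s: 19.42
ee_pos: [545.0, 9.7, 25.6]
ee_rot: [-179.6, 9.5, -166.3]
force: [-8.4, -2.3, 0.1]
gripper_width: 29.6
gripper_force: 39.5
```

>>> step_arm:
  plan: [-0.08,0,-0.02,0,0,0,0,0,0,0,0,0]

```text
time_s: 19.58
ee_pos: [545.1, 9.7, 25.6]
ee_rot: [-179.6, 9.5, -166.3]
force: [-8.6, -3.7, 0.5]
gripper_width: 29.9
gripper_force: 39.4
```

```bash
python3 look.py
```

```text
tcp deck [-100.9    0.9    1.4] force deck [-8.2 -1.5  2.8] rot [-179.6   -0.5  179.9] w 29.688703517553165 t 19.6833
chock deck [-66.8   0.1   3.6] [2.4 2.4] [0.75, 0.4]
chock_grip deck [  19.4   33.9 -109.8] [54.9 54.9] [0.72, 0.15]
tin_center deck [ 5.1  5.1 45.8] [2.8 2.8] [0.85, 0.96]
bolt_knob deck [ -46.3 -115.8   72.8] [2.9 2.9] [0.72, 0.68]
stripe 28 [-61.9   1. ] yaw -1.1
```

>>> step_arm:
  plan: [-0.1,0,-0.02,0,0,0,0,0,0,0,0,0]

```text
time_s: 20.25
ee_pos: [545.2, 9.8, 25.7]
ee_rot: [-179.6, 9.4, -166.3]
force: [-9.6, -2.8, 0.3]
gripper_width: 29.8
gripper_force: 38.8
```

>>> step_arm:
  plan: [-0.1,0,-0.02,0,0,0,0,0,0,0,0,0,0,0,0,0,0,0]

```text
time_s: 20.5
ee_pos: [545.3, 9.9, 25.7]
ee_rot: [-179.6, 9.3, -166.3]
force: [-10.1, -4.1, -0.0]
gripper_width: 29.9
gripper_force: 39.3
```

```bash
python3 look.py
```

```text
tcp deck [-100.7    1.     1.4] force deck [-12.   -1.6   2. ] rot [-179.6   -0.7  179.9] w 29.60787492354493 t 20.6
chock deck [-70.7   2.5   8.9] [1. 1.] [0.53, 0.45]
tin_center deck [ 4.9  6.2 34.6] [0.9 0.9] [0.75, 0.77]
bolt_knob deck [-42.9 -46.6  20.7] [55. 55.] [0.64, 0.7]
stripe 23 [-61.4  -1.9] yaw -0.6
```

>>> step_arm:
  plan: [-0.06,0,-0.02,0,0,0,0,0,0,0,0,0,0,0,0,0,0,0,0,0,0,0,0,0]

```text
time_s: 21.33
ee_pos: [545.2, 9.9, 25.7]
ee_rot: [-179.6, 9.2, -166.3]
force: [-10.9, -4.3, -0.7]
gripper_width: 30.2
gripper_force: 39.6
```

>>> step_arm:
  plan: [0,0,0,0,0,0,0,0,0,0,0,0,0,0,0,0,0,0,0,0,0,0,0,0,0,0,0,0,0,0]
  hand: 6

```text
time_s: 21.75
ee_pos: [551.3, 10.8, 27.9]
ee_rot: [-179.5, 9.9, -166.3]
force: [0.1, -0.3, 0.1]
gripper_width: 59.2
gripper_force: 0.0
```

>>> step_arm:
  plan: [0,0,0,0,0,0,0,0,0,0,0,0,0,0,0,0,0,0]

```text
time_s: 22.0
ee_pos: [550.0, 10.7, 27.1]
ee_rot: [-179.5, 9.8, -166.3]
force: [-0.2, -1.0, 0.2]
gripper_width: 60.0
gripper_force: 0.0
```

```bash
python3 look.py
```

```text
tcp deck [-95.9   0.7   1.9] force deck [-0.  -0.2  0.9] rot [-179.5   -0.3  179.9] w 59.928736189592186 t 22.1
chock deck [-69.   -1.9  16.6] [2.5 2.5] [0.59, 0.43]
chock_grip deck [  16.2   34.7 -124.2] [54.7 54.7] [0.78, 0.42]
tin_center deck [ 4.4  4.3 46.3] [3.2 3.2] [0.97, 0.82]
bolt_knob deck [ -43.9 -108.7   66.1] [1.2 1.2] [0.74, 0.49]
stripe 16 [-61.4  -6.2] yaw 0.1
```

The chock stays put after release. I'll lift straight off and move over to the knob.

>>> step_arm:
  plan: [0,0,-1,0,0,0,0,0,-2,0,0,0,0,0,-3,0,0,0,0,0,-3,0,0,0,0,0,-1,0,0,0]
  hand: 4.6

```text
time_s: 22.92
ee_pos: [535.0, 7.3, 130.6]
ee_rot: [-179.4, 10.1, -166.3]
force: [1.5, 0.2, 0.1]
gripper_width: 45.9
gripper_force: 0.0
```

>>> step_arm:
  plan: [-1.3,-2.8,0,0,0,0,-1.3,-2.8,0,0,0,0,-1.3,-2.8,0,0,0,0,-1.0,-2.6,0,0,0,0,0,0,0,0,0,0]

```text
time_s: 23.33
ee_pos: [609.3, -92.0, 135.4]
ee_rot: [-179.4, 9.9, -166.4]
force: [0.8, -0.1, 0.7]
gripper_width: 45.9
gripper_force: 0.0
```

```bash
sleep 0; python3 look.py; python3 - <<'E'
from rack import *
np.set_printoptions(precision=1,suppress=True)
P=[viewer.grab_frame(n) for n in("scene","top")]; Md,t=T([642,32.6,41.8,13.8])
for p,(x,y) in zip(P,((345,215),(350,195))):
    h=cv2.cvtColor(p["img"][y:y+60,x:x+50],cv2.COLOR_RGB2HSV); m=cv2.inRange(h,(0,150,60),(8,255,255))|cv2.inRange(h,(172,150,60),(180,255,255)); ys,xs=np.nonzero(m); print("red",len(xs),xs.mean()+x if len(xs) else 0,ys.mean()+y if len(xs) else 0, (xs.min()+x,xs.max()+x,ys.min()+y,ys.max()+y) if len(xs) else 0)
    print(proj(p,Md@[-46.5,-110,70]+t))
s=sensors.state(); print(s["ee_pos"])
E
```

```text
tcp deck [ -47.1 -109.1  102.2] force deck [ 0.2  0.6 -1. ] rot [-179.5   -0.3  179.8] w 45.96404554360707 t 23.4333
chock deck [-98.9  52.1 287.8] [60.5 60.5] [0.19, 0.65]
chock_grip deck [-104.2    1.1   36.1] [3.3 3.3] [0.89, 0.75]
tin_center deck [ 1.3  2.8 43.7] [3.8 3.8] [0.94, 0.78]
stripe 29 [-61.7   0.5] yaw -0.1
stripe 28 [-72.8   0.3] yaw -0.4
stripe 125 [-103.4    0.3] yaw -1.4
red 132 368.6666666666667 244.15151515151516 (np.int64(364), np.int64(372), np.int64(235), np.int64(253))
[[368.3 242.1]]
red 0 0 0 0
[[367.1 218.3]]
[605.8 -87.6 134.9]
```

>>> step_arm:
  plan: [0,0,1.5,0,0,0,0,0,1.5,0,0,0,0,0,1.5,0,0,0,0,0,0.8,0,0,0,0,0,0,0,0,0]

```text
time_s: 24.35
ee_pos: [613.5, -85.9, 80.5]
ee_rot: [-179.6, 9.5, -166.3]
force: [0.1, -0.0, -0.7]
gripper_width: 45.9
gripper_force: 0.0
```

>>> step_arm:
  plan: [0,0,0.5,0,0,0,0,0,0.5,0,0,0,0,0,0.5,0,0,0,0,0,0.2,0,0,0,0,0,0,0,0,0]

```text
time_s: 24.77
ee_pos: [617.4, -85.7, 65.4]
ee_rot: [-179.6, 9.7, -166.3]
force: [-0.2, -0.6, 0.2]
gripper_width: 45.9
gripper_force: 0.0
```

>>> step_arm:
  plan: [0,0,0,0,0,0,0,0,0,0,0,0,0,0,0,0,0,0,0,0,0,0,0,0,0,0,0,0,0,0]
  hand: 1.0
  newtons: 20

```text
time_s: 25.18
ee_pos: [617.8, -86.1, 66.1]
ee_rot: [-179.5, 9.8, -166.3]
force: [-0.2, -0.9, 0.8]
gripper_width: 21.1
gripper_force: 20.0
```

```bash
python3 look.py
```

```text
tcp deck [ -46.8 -109.5   32.9] force deck [-0.4 -0.7  1.3] rot [-179.5   -0.2  179.9] w 21.56031944185077 t 25.2833
chock deck [-67.5   0.7   8.8] [1.8 1.8] [0.8, 0.89]
chock_grip deck [-103.2   -0.9   47.2] [3.5 3.5] [0.61, 0.62]
tin_center deck [ 2.6  5.8 36.6] [0.5 0.5] [0.75, 0.94]
stripe 29 [-61.7   0.5] yaw -0.1
stripe 27 [-72.7   0.6] yaw 0.0
stripe 126 [-103.5    0.2] yaw -3.2
```

The knob is gripped at 21.5 mm. Drawing the bolt.

>>> step_arm:
  plan: [0,-0.5,0,0,0,0,0,-0.5,0,0,0,0,0,-1,0,0,0,0,0,-1,0,0,0,0,0,0,0,0,0,0]

```text
time_s: 26.1
ee_pos: [625.2, -117.1, 66.0]
ee_rot: [-179.5, 9.7, -166.3]
force: [-1.0, -2.2, 4.2]
gripper_width: 21.5
gripper_force: 20.0
```

>>> step_arm:
  plan: [0,-1,0,0,0,0,0,-1,0,0,0,0,0,-1,0,0,0,0,0,-1,0,0,0,0,0,0,0,0,0,0]

```text
time_s: 26.52
ee_pos: [634.6, -156.7, 66.1]
ee_rot: [-179.4, 9.7, -166.3]
force: [-0.5, -2.6, 0.5]
gripper_width: 21.2
gripper_force: 20.0
```

>>> step_arm:
  plan: [0,-1,0,0,0,0,0,-1,0,0,0,0,0,-1,0,0,0,0,0,-0.6,0,0,0,0,0,0,0,0,0,0]

```text
time_s: 26.93
ee_pos: [642.7, -190.9, 66.1]
ee_rot: [-179.4, 9.7, -166.3]
force: [0.6, -2.6, -2.5]
gripper_width: 21.2
gripper_force: 20.0
```

```bash
python3 look.py
```

```text
tcp deck [ -47.6 -216.8   33.1] force deck [-0.1 -2.7 -3.3] rot [-179.4   -0.3  179.9] w 21.08917849137661 t 27.0333
chock deck [-72.9   0.5  23.9] [2. 2.] [0.78, 0.85]
chock_grip deck [-107.4    0.5   42.7] [0.4 0.4] [0.75, 0.83]
tin_center deck [ 3.9  8.  47. ] [0.6 0.6] [0.9, 0.71]
stripe 26 [-50.6   0. ] yaw -0.2
stripe 26 [-61.4   1.4] yaw 1.2
stripe 26 [-72.6   0.4] yaw -0.2
stripe 124 [-103.3    0.3] yaw -1.7
```

>>> step_arm:
  plan: [0,0,0,0,0,0,0,0,0,0,0,0,0,0,0,0,0,0,0,0,0,0,0,0,0,0,0,0,0,0]
  hand: 4.2

```text
time_s: 27.85
ee_pos: [642.7, -188.5, 67.1]
ee_rot: [-179.5, 9.8, -166.3]
force: [-0.1, 0.2, -0.5]
gripper_width: 42.2
gripper_force: 0.0
```

>>> step_arm:
  plan: [0,0,-1,0,0,0,0,0,-2,0,0,0,0,0,-3,0,0,0,0,0,-3,0,0,0,0,0,-1,0,0,0]

```text
time_s: 28.27
ee_pos: [627.8, -192.9, 171.2]
ee_rot: [-179.3, 10.1, -166.3]
force: [-0.1, -1.2, 0.3]
gripper_width: 42.0
gripper_force: 0.0
```

>>> step_arm:
  plan: [0,0,0,0,0,0,0,0,0,0,0,0,0,0,0,0,0,0,0,0,0,0,0,0,0,0,0,0,0,0]

```text
time_s: 28.68
ee_pos: [625.2, -191.6, 163.2]
ee_rot: [-179.6, 9.6, -166.3]
force: [0.2, 1.0, 1.1]
gripper_width: 42.2
gripper_force: 0.0
```

```bash
python3 look.py
```

```text
tcp deck [ -47.2 -214.   132.3] force deck [0.2 0.4 0.7] rot [-179.6   -0.4  179.9] w 42.05641750602819 t 28.7833
chock deck [-66.5   2.3   2.8] [3. 3.] [0.66, 0.74]
chock_grip deck [-104.8   -2.2   50.7] [1.2 1.2] [0.86, 0.81]
tin_center deck [-1.1  2.2 49.1] [2.2 2.2] [0.79, 0.81]
stripe 27 [-50.7   0.2] yaw 0.1
stripe 28 [-61.6   0.2] yaw -0.5
stripe 27 [-72.7   0.1] yaw -0.6
stripe 125 [-103.4    0.3] yaw -1.4
```

```bash
python3 - <<'E'
from rack import *
np.set_printoptions(precision=1,suppress=True)
P=[viewer.grab_frame(n) for n in("scene","top")]; Md,t=T([642,32.6,41.8,13.8])
print("knob expected", [proj(p,Md@[-46.5,-217,70]+t)[0] for p in P],[[np.round(d["location"],1) for d in viewer.pinpoint("bolt_knob",p)[:2]] for p in P])
for p,f in zip(P,("scene0","top0")):
    for im in(cv2.imread(f"pics/{f}.png")[:,:,::-1],p["img"]):
        h=cv2.cvtColor(np.ascontiguousarray(im[180:260,270:400]),cv2.COLOR_RGB2HSV); m=cv2.inRange(h,(65,80,40),(88,255,255)); ys,xs=np.nonzero(m); print(f,len(xs),xs.mean(),ys.mean())
E
```

```text
knob expected [array([409.5, 258.5]), array([411.7, 207.6])] [[array([407.3, 258.5])], []]
scene0 741 63.74493927125506 36.29284750337382
scene0 787 64.141041931385 36.865311308767474
top0 1005 45.49850746268657 30.297512437810944
top0 953 45.14795383001049 28.458551941238195
```

The knob is fully drawn, seen within about 2 px of where it should be. The tin moved only about 2 px at most, which is its 2 mm of play. Handing in.

```bash
python3 -c "
from workcell import env
print(env.job_done())"
```

```text
the job is handed in; nothing more can be done
None
```

The chock is wedged under the tin with a push of about 12 N and released, the stop bolt is drawn about 107 mm, the chock alone holds the tin, and the job is handed in; no verdict was returned.

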